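# Set the turner's gauge slide to its mark against the backlash

### The job

The sliding carriage on the green gauge bed has been run past the pointed set mark. By its upright wooden-topped post, draw the carriage back towards the tall end plate until its pointer is some 4 cm short of the pointed mark, then bring it forward again, away from the end plate, until its pointer is level with the mark. Let go there with the play taken up, so that the post rests at the forward end of its slot.

Things in the scene. Friction and masses are not known exactly. Their poses are not given: they have to be found in the camera images.
- post_grip (a point): Middle of the wooden grip of the round upright post (20 mm diameter, grip 90 mm above the table) on the carriage of the 400 x 210 mm green bed. The post reaches 25 mm above this point and 38 mm below it to the carriage's top, a dark steel block 100 mm long, 78 mm wide. It slides level and straight, +y axis = forward, away from the tall end plate (80 mm high). Needs about 5 N; stays where left.
- index_tip (a point): Tip of the small three-cornered pointer on the side of the carriage, 44 mm above the table, half-way along the carriage, 54 mm sideways (+x axis) from the line on which the post runs. +y axis = forward travel. Level with the post (along y) when the post is in the middle of its slot. The carriage travels 120 mm either way from the middle of the bed.
- mark_tip (a point): Tip of the pointed steel set mark fixed on the edge of the bed, 44 mm above the table; +y axis = forward travel. The pointer passes 11 mm beside it and starts 35 to 150 mm forward of it. The square-ended clamp further forward on that edge is not the mark. Mark and clamp are at most 52 mm above the table, clear of the carriage.
- post (a joint): Place of the post in its slot in the carriage, in m: 0 = middle, +0.010 = against the forward end (away from the end plate: play taken up forwards), -0.010 = against the rear end. The post moves freely (about 1 N) through these 20 mm of play before it takes the carriage with it.

How it is judged (in metres and radians):
On the way:
1. the carriage is drawn back until its pointer is at least 20 mm short of the set mark (towards the end plate) (y of index_tip in the frame of mark_tip below -0.02 m), for 0.1 s.
At the end, for the whole second after the job is handed in: The carriage pointer is level with the pointed set mark within 10 mm along the travel, the post stands at the forward end of its slot (joint above 0.004 m, so the play is taken up forwards), and it is at rest, let go (y of index_tip in the frame of mark_tip between -0.01 and 0.01 m and value of joint post above 0.004 m and velocity of joint post between -0.01 and 0.01 m/s); the robot touches nothing.
It also fails if it takes over 38 s, if anything falls off the work surface, if the arm or the gripper's body presses on something with over 40 N, if the wrist force passes 120 N, or if a joint passes its speed limit or range.

### The arm

A 6-joint arm with a two-finger parallel gripper is mounted at the origin on the work surface. World frame = base frame: x ahead of the robot, y to its left, z up, the work surface at z = 0. Lengths are in mm, angles in rad, forces in N, time in s.
With the tool pointing down it reaches from about 325 to 875 mm from the base axis. Payload 4.4 kg.
Tool frame: the origin (TCP) lies on the centre line of the jaws, within the pads' length; the fingertips stand ahead of it and the grasp point (between the pads) lies 6 mm ahead of it (ctrl.tcp_to_tips is the z of the fingertips in the tool frame, in mm); z points along the fingers, y is the direction in which the jaws open and shut (so a half turn about z gives the same grasp; the last joint's range is limited). The gripper opens to 85 mm and grips with 20 to 120 N. Pads are 22 mm wide; open, the fingers measure 114 mm over their backs; the gripper's body (76 mm by 85 mm) begins 54 mm behind the grasp point. The pads swing forward as they close: fully open they stand 13 mm farther back than shut.
Start: joints at [-1.446, 0.207, 1.542, -0, 1.393, -0.15], TCP at [156.57, -553.275, 256.282] pointing down, gripper open.
Joint ranges: [-2.73, 2.73], [-0.86, 2.22], [0.23, 2.46], [-1.11, 4.25], [0.08, 2.63], [-2.82, 2.82]. Speed limits (rad/s): [2.79, 2.79, 3.14, 3.14, 3.14, 3.14].

### API

Orientations are given as a 3x3 rotation matrix whose columns are the frame's x, y, z axes.
In Python, from plant import ctrl, sensors, optics gives the robot as it stands. Calls block until the motion is done:
- ctrl.move_ptp(position, orientation): joint-space move of the TCP to a pose.
- ctrl.move_l(position, rot=None, vel=150, threshold=None): straight line of the TCP; rot=None keeps the orientation; vel is the mean speed in mm/s. With threshold (N) it stops when the force on the tool has changed by that much, and returns True; else False.
- ctrl.set_joints(angles): joint-space move.
- ctrl.gripper_to(opening, force=None): finger opening in mm; force is the grip in N (None keeps the last); returns when the fingers have stopped.
- ctrl.hold(seconds).
- ctrl.solve_ik(position, orientation): joint angles nearest the present ones, or None.
- sensors.read_state(): the state.
- optics.grab_frame(name): name is "scene" or "top" or "wrist"; returns (picture, depth): 400x640x3 uint8, red, green, blue; 400x640 float32, mm along the optical axis (not along the pixel's ray), 0 where there is no reading.
- optics.camera_params(name): a dict with "mtx" (3x3 intrinsics, pixels), "R" (3x3) and "t" (3): a world point X has camera coordinates R X + t; the wrist camera has in their place "T_tool_cam" (4x4, takes a point from camera to tool coordinates, whose origin is the TCP and whose axes are the flange's). Camera axes: x right, y down, z forward; pixel columns grow to the right and rows downward; lengths in mm; the calibration is good to about 2 mm. A picture is of the moment at which its call begins: read the wrist's pose just before it. camera_params takes no time and is no camera call.
A pose or a line that the arm cannot do raises ctrl.MotionError and nothing moves.
- ctrl.finish_job(): hands the job in, once; it reports no verdict.
The state is a dict: "t": time; "q": joint angles; "qvel": joint speeds; "tau": joint torques, N m; "eef_pos": TCP position; "eef_rot": TCP orientation; "force": force on the tool from outside, world axes, zero at the start; "wrist_torque": the same for the moment, N m; "grip_width": finger opening in mm.
Only numpy, scipy, OpenCV 4.12 (cv2) and the standard library are available. Lean on these libraries where they do the work, as an engineer would, in place of code of your own. Each camera call takes 0.05 s, during which the arm holds its last target.

## Working session

There is one attempt and no reset: what is moved stays moved. The work goes in short steps, each a Python script; the robot and the scene stay as the last script left them, time stands still between calls to the robot, and variables do not carry over. Pictures are saved under pics/ and viewed, and the job is handed in when it is done.

```bash
mkdir -p pics; ls; python3 - <<'E'
from plant import ctrl,sensors,optics
import cv2,numpy as np
for n in ("scene","top"):
    im,d=optics.grab_frame(n); cv2.imwrite(f"pics/{n}0.png",im[:,:,::-1]); np.savez(f"{n}0.npz",im=im,d=d)
    p=optics.camera_params(n); print(n,p)
print(sensors.read_state()["t"],ctrl.tcp_to_tips)
E
```

```text
pics
scene {'mtx': array([[501.34154062,   0.        , 324.5863867 ],
       [  0.        , 501.34154062, 200.84589758],
       [  0.        ,   0.        ,   1.        ]]), 'R': array([[ 0.13220774,  0.99100145,  0.02091015],
       [ 0.69083715, -0.07699457, -0.71889906],
       [-0.71082005,  0.10948953, -0.6947999 ]]), 't': array([-105.31355811, -359.82685521, 1156.27536586])}
top {'mtx': array([[385.91764108,   0.        , 327.66836644],
       [  0.        , 385.91764108, 193.54306967],
       [  0.        ,   0.        ,   1.        ]]), 'R': array([[-6.30010604e-04, -9.99150890e-01, -4.11958983e-02],
       [-9.95042288e-01,  4.72331921e-03, -9.93405065e-02],
       [ 9.94507368e-02,  4.09290753e-02, -9.94200363e-01]]), 't': array([ 33.68744827, 605.61195475, 705.23910423])}
0.1 25.0
```

View pics/scene0.png

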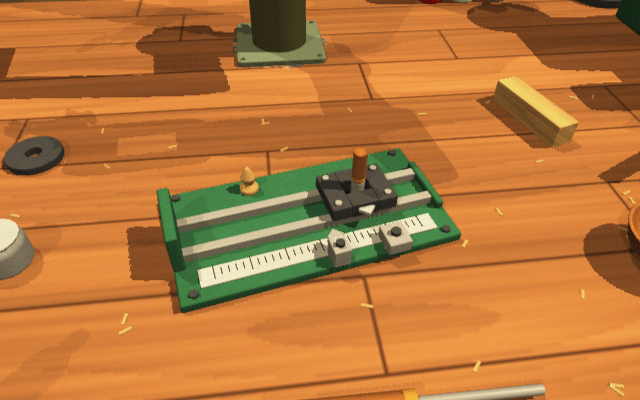

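View pics/top0.png

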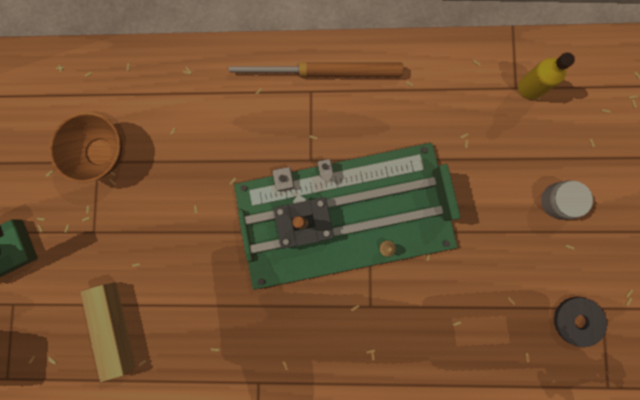

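```bash
python3 - <<'E'
import cv2,numpy as np
a=np.load("scene0.npz")["im"][130:310,150:470,::-1]; cv2.imwrite("pics/s_z.png",cv2.resize(a,(800,450),interpolation=cv2.INTER_CUBIC))
a=np.load("top0.npz")["im"][140:290,230:470,::-1]; a=cv2.convertScaleAbs(a,alpha=1.5);cv2.imwrite("pics/t_z.png",cv2.resize(a,(800,500),interpolation=cv2.INTER_CUBIC))
E
```

```text
(no output)
```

View pics/s_z.png

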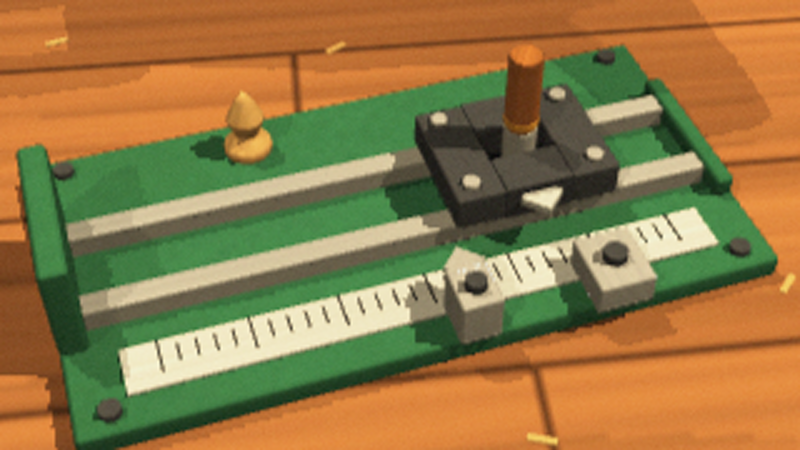

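View pics/t_z.png

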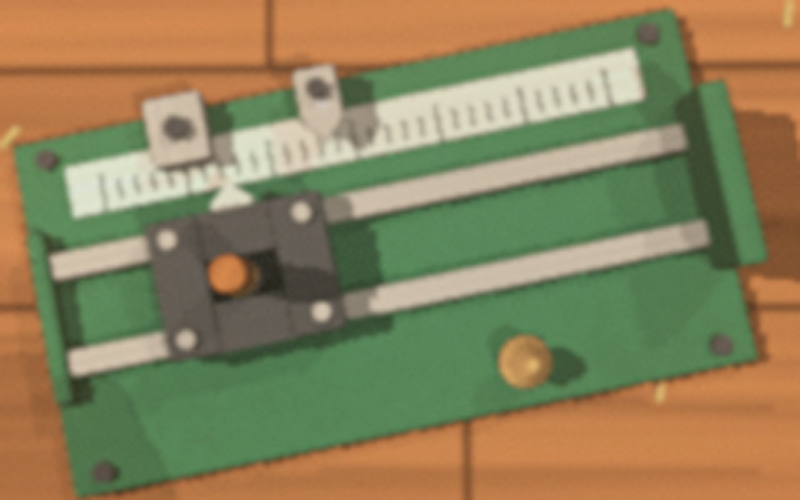

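```bash
cat > h.py <<'E'
from plant import ctrl,sensors,optics
import cv2,numpy as np
def ray(n,uv):
    p=optics.camera_params(n); R=p["R"];t=p["t"]
    return -R.T@t, R.T@np.linalg.solve(p["mtx"],np.array([*uv,1.0]))
def onz(n,uv,z):
    c,d=ray(n,uv); return c+d*(z-c[2])/d[2]
def two(u1,u2,n1="scene",n2="top"):
    c1,d1=ray(n1,u1);c2,d2=ray(n2,u2)
    s=np.linalg.lstsq(np.c_[d1,-d2],c2-c1,rcond=None)[0]
    a=c1+s[0]*d1;b=c2+s[1]*d2
    return (a+b)/2,np.linalg.norm(a-b)
def cloud(n,d):
    p=optics.camera_params(n);v,u=np.indices(d.shape)
    c=np.stack([u,v,np.ones_like(u)],-1)@np.linalg.inv(p["mtx"]).T*d[...,None]
    return (c-p["t"])@p["R"]
E
python3 - <<'E'
from h import *
np.set_printoptions(precision=1,suppress=True)
print("mark",two((332.5,229),(325.4,182)),onz("scene",(332.5,229),44),onz("top",(325.4,182),44))
print("ptr",two((368,215),(298.4,193.4)),onz("scene",(368,215),44),onz("top",(298.4,193.4),44))
# post top: zoom scene (527,55), top (230,273)
print("post",two((150+526/2.5,130+55/2.5),(230+229/3.333,140+273/3.333)),onz("top",(230+229/3.333,140+273/3.333),115),onz("scene",(150+526/2.5,130+55/2.5),115))
# rails / bed direction
def zt(u,v): return (230+u/3.333,140+v/3.333)
for a,b,z in [((355,205),(685,134),40),((345,300),(705,232),40),((78,495),(755,360),12),((15,145),(670,12),12)]:
    d=onz("top",zt(*a),z)-onz("top",zt(*b),z); print("dir",np.degrees(np.arctan2(d[1],d[0])))
def zs(u,v): return (150+u/2.5,130+v/2.5)
for a,b,z in [((80,225),(415,160),40),((85,300),(450,225),40),((82,445),(775,270),12)]:
    d=onz("scene",zs(*b),z)-onz("scene",zs(*a),z); print("dirs",np.degrees(np.arctan2(d[1],d[0])))
T=np.load("top0.npz");P=cloud("top",T["d"]);hsv=cv2.cvtColor(T["im"],cv2.COLOR_RGB2HSV)
m=cv2.inRange(hsv,(45,60,30),(90,255,255)); m[:,:200]=0
c=max(cv2.findContours(m,0,2)[0],key=cv2.contourArea);print(cv2.minAreaRect(c))
for nm,(u,v) in dict(post=(298,222),pawn=(388,248),mark=(326,167),clamp=(284,180),car=(305,205),plate=(450,190)).items():
    q=P[v-4:v+5,u-4:u+5].reshape(-1,3); print(nm,P[v,u],"zmax",q[:,2].max())
# post top by highest points
q=P[205:240,280:320].reshape(-1,3); q=q[q[:,2]>100]; print("posttop",len(q),q.mean(0),q[:,2].max())
E
```

```text
mark (array([626. ,  34.3,  44. ]), np.float64(3.041578606394213)) [625.9  32.7  44. ] [626.2  35.8  44. ]
ptr (array([604.9,  86.4,  43.8]), np.float64(0.31049998264597334)) [605.1  86.2  44. ] [604.9  86.6  44. ]
post (array([549.9,  79.1, 113.5]), np.float64(3.094383276391153)) [549.6  77.4 115. ] [551.7  80.2 115. ]
dir 101.95712790602192
dir 100.59660778135584
dir 101.30196648522934
dir 101.17293477243801
dirs 99.44212099694715
dirs 99.29453152723687
dirs 100.81510492435486
((348.3315734863281, 214.68174743652344), (107.30815887451172, 216.66163635253906), 78.36637115478516)
post [549.4  78.4 116.1] zmax 117.38420995106151
pawn [504.  -77.6  58.2] zmax 62.92964815087475
mark [653.3  34.3  52.3] zmax 762.6985564076639
clamp [631.  114.6  40.5] zmax 762.6985564076639
car [582.4  73.1  53.2] zmax 54.40440255786503
plate [ 606.  -185.2   80.1] zmax 81.65329643154986
posttop 122 [549.   74.9 145.7] 762.6985564076639
```

```bash
cat >> h.py <<'E'
th=np.radians(101.0); F=np.array([np.cos(th),np.sin(th),0.]); S=np.array([np.sin(th),-np.cos(th),0.])
MARK=np.array([626.,34.3,0]); POST=np.array([550.,79.0,0])
def rot(sg=1):
    y=sg*F; z=np.array([0,0,-1.]); return np.c_[np.cross(y,z),y,z]
def st(): 
    s=sensors.read_state(); print("t %.2f"%s["t"],s["eef_pos"].round(1) if hasattr(s["eef_pos"],"round") else s["eef_pos"],"F",np.round(s["force"],1),"g",s["grip_width"]); return s
E
python3 - <<'E'
from h import *
up=POST+[0,0,200]
sols={sg:ctrl.solve_ik(up,rot(sg)) for sg in (1,-1)}
print(sols)
q0=np.array(sensors.read_state()["q"])
sg=min((k for k in sols if sols[k] is not None),key=lambda k:abs(sols[k][5]))
print(sg)
ctrl.gripper_to(85); ctrl.move_ptp(up,rot(sg)); st()
print(ctrl.move_l(POST+[0,0,96],vel=120,threshold=15)); st()
ctrl.gripper_to(10,40); st()
E
```

```text
{1: array([-1.31036154e-02,  2.18378421e-01,  1.64876098e+00, -4.44089210e-16,
        1.27445325e+00, -1.77588616e+00]), -1: array([-1.31036154e-02,  2.18378421e-01,  1.64876098e+00, -4.44089210e-16,
        1.27445325e+00,  1.36570649e+00])}
-1
t 2.96 [550.2  78.2 200.1] F [-0.4  0.1  0.3] g 84.72053792027002
False
t 3.98 [550.8  79.   96.9] F [ 0.6 -0.2  0.4] g 85.14662940054373
t 4.58 [550.1  79.   96.3] F [-0.6 -0.2  2.6] g 19.009877354829243
```

```bash
cat >> h.py <<'E'
def goal(a):  # along-coordinate of post relative to mark
    a0=F@(POST-MARK); return POST+F*(a-a0)+[0,0,96]
E
python3 - <<'E'
from h import *
print(F@(POST-MARK))
for a in (30,0,-50): print(ctrl.move_l(goal(a),vel=60,threshold=40)); st()
im,d=optics.grab_frame("scene"); cv2.imwrite("pics/s1.png",cv2.resize(im[130:310,150:470,::-1],(800,450),interpolation=cv2.INTER_CUBIC))
im,d=optics.grab_frame("top"); cv2.imwrite("pics/t1.png",cv2.resize(cv2.convertScaleAbs(im[140:290,230:470,::-1],alpha=1.5),(800,500),interpolation=cv2.INTER_CUBIC))
E
```

```text
58.380218748727984
False
t 5.21 [556.   50.2  96.3] F [ 0.4 -1.   3.7] g 18.900506039275704
False
t 5.86 [561.9  21.4  96.3] F [1.8 0.3 3.7] g 18.93399370016637
False
t 6.84 [571.8 -27.1  96.3] F [4.2 3.4 3.2] g 19.117688849289404
```

View pics/s1.png

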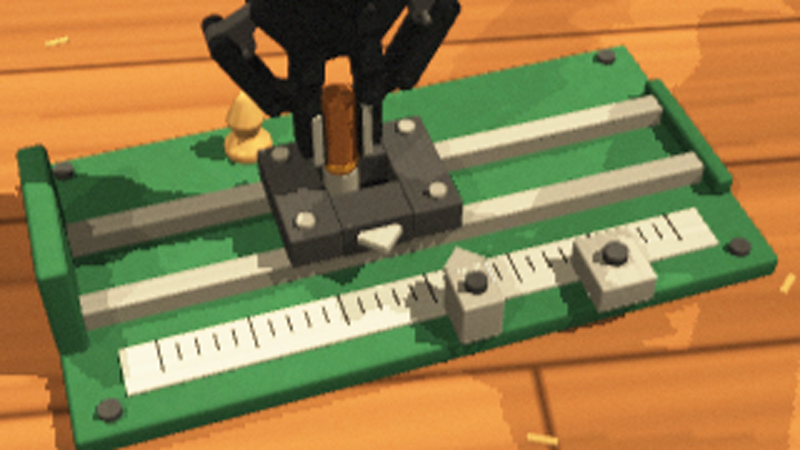

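View pics/t1.png

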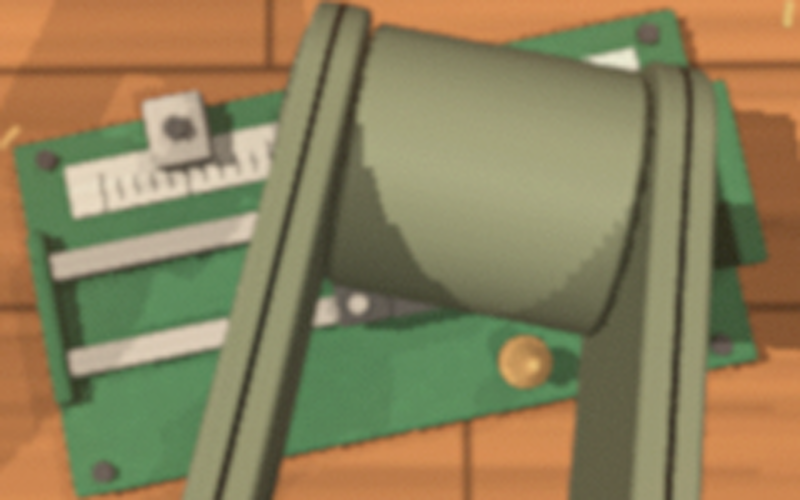

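```bash
python3 - <<'E'
from h import *
p=onz("scene",(150+381/2.5,130+251/2.5),44); p0=onz("scene",(368,215),44)
d=p0-p; print(p,F@(p-onz("scene",(332.5,229),44)),np.degrees(np.arctan2(d[1],d[0])))
print(ctrl.move_l(goal(-15),vel=60,threshold=40)); st()
print(ctrl.move_l(goal(10),vel=30,threshold=40)); st()
ctrl.hold(.3);st()
im,d=optics.grab_frame("scene"); cv2.imwrite("pics/s2.png",cv2.resize(im[130:310,150:470,::-1],(800,450),interpolation=cv2.INTER_CUBIC))
E
```

```text
[623.85710338  -8.31224511  44.        ] -39.902409983914545 101.24099453399016
False
t 7.67 [564.8   6.8  96.3] F [ 5.2 -1.1  2. ] g 18.893596664070653
False
t 8.66 [559.9  30.7  96.3] F [ 4.7 -2.4  3.7] g 19.035049952411264
t 8.96 [559.9  30.7  96.3] F [ 4.5 -1.4  2.9] g 19.228301304975446
```

View pics/s2.png

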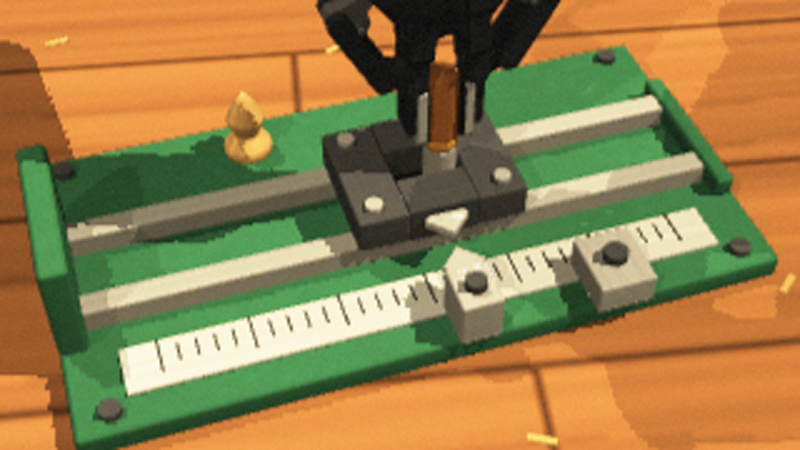

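```bash
python3 - <<'E'
from h import *
ctrl.gripper_to(85); st()
p=goal(10); ctrl.move_l(p+[0,0,110],vel=150)
ctrl.move_l(p+[-60,-230,110],vel=250); st()
im,d=optics.grab_frame("scene"); cv2.imwrite("pics/s3.png",cv2.resize(im[180:280,260:420,::-1],(800,500),interpolation=cv2.INTER_CUBIC))
im,d=optics.grab_frame("top"); cv2.imwrite("pics/t3.png",cv2.resize(cv2.convertScaleAbs(im[160:260,260:420,::-1],alpha=1.5),(800,500),interpolation=cv2.INTER_CUBIC))
E
```

```text
t 9.66 [559.1  31.6  96. ] F [-0.5  0.2  0.4] g 84.77176264283831
t 11.64 [ 499.2 -197.5  205.6] F [ 0.2  0.1 -0.6] g 85.2325784138255
```

View pics/s3.png

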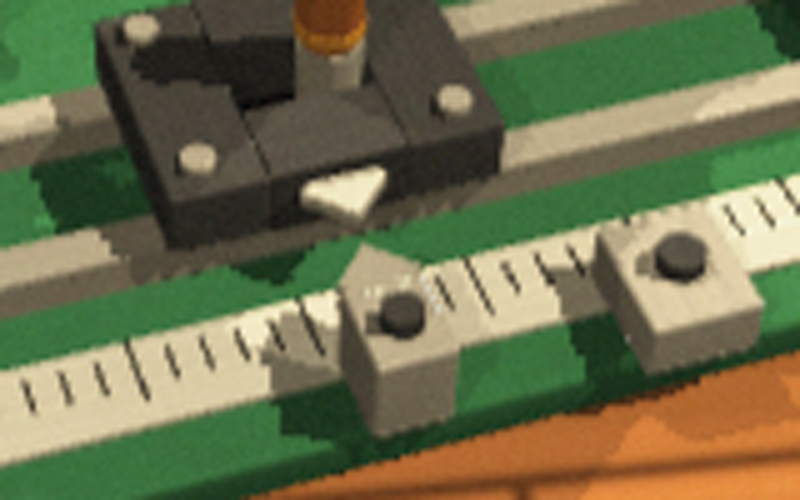

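View pics/t3.png

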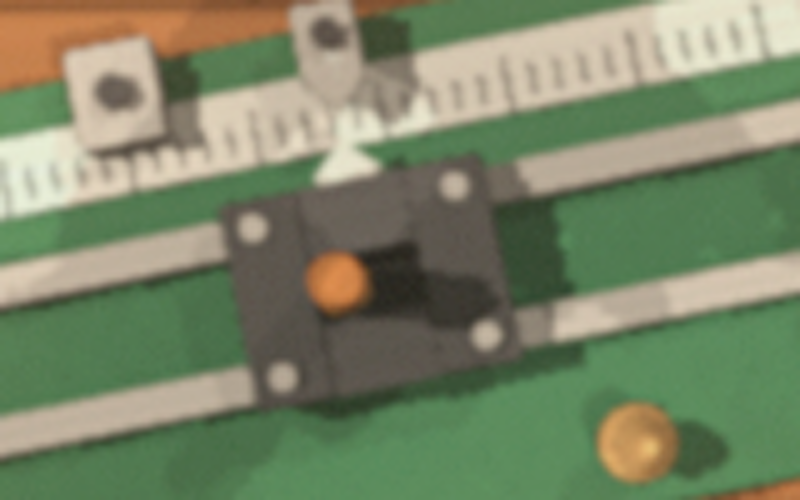

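```bash
python3 - <<'E'
from h import *
s=lambda u,v:(260+u/5,180+v/5); t=lambda u,v:(260+u/5,160+v/5)
ps,ms=onz("scene",s(357,213),44),onz("scene",s(362,243),44)
pt,mt=onz("top",t(341,143),44),onz("top",t(337,108),44)
for a,b in((ps,ms),(pt,mt)): print("ptr-mark along",F@(a-b),"side",S@(a-b))
T,_=two(s(328,38),t(338,283)) if 0 else (onz("top",t(338,283),115),0)
print("post-ptr",F@(T-pt),S@(T-pt))
E
```

```text
ptr-mark along 2.4012828618660973 side -11.075623792917337
ptr-mark along 1.0602021563499286 side -13.285437517176211
post-ptr 8.804370485979778 -54.62217427232574
```

```bash
python3 - <<'E'
from h import *
ctrl.hold(.2); st(); ctrl.finish_job()
E
```

```text
t 11.94 [ 499.5 -197.6  206. ] F [ 0.4 -0.1  0.5] g 85.12059343967847
the job is handed in; nothing more can be done
```

The job is done and handed in at about 12 s of the 38 s allowed; the interface reports no verdict.

- **What I did:** I gripped the post with the jaws along the travel. I drew the carriage back until the pointer measured 39.9 mm short of the mark. I then pushed it forward in one go until the pointer was level with the mark, opened the gripper, and lifted and moved the arm clear.
- **Last check, pointer:** After release, the pointer was 2.4 mm forward of the mark in the scene camera and 1.1 mm forward in the top camera. The limit is 10 mm.
- **Last check, post:** The top camera put the post about 9 mm forward in its slot, against the required 4 mm. I did not check this from a second view.
- **Forces:** The readings I took on the tool stayed at about 6 N or less. A sideways share of 4 to 5 N during the moves suggests the arm ran slightly off the post's true line.
- **Disagreements:** The two cameras differed by 1 to 3 mm on the mark and post positions. The top camera gave a sideways gap between pointer and mark of 13.3 mm, against the stated 11 mm; the scene camera gave 11.1 mm.

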